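# Slide a weighted booklet tray up onto the light pad

## Task

The brass weight is standing on the light pad where the tray has to go: set it upright on the middle of the booklet in the wooden tray. Then slide the tray, without lifting it off or letting anything on it tip or fall, up the small step onto the light pad beneath the lamp bar: push it by its rear grip until the front grip has come out on the far side of the lamp bar, let go there, take the front grip and pull the tray on, square to the pad, until it meets the end stop. Last, throw the switch lever fully over to turn the pad on, and leave the spool, loupe, bottle and paste jar where they stand.

Things in the scene. Friction and masses are not known exactly. Their poses are not given: they have to be found in the camera images.
- home (a point): Tray's final place on the light pad's top: under the tray's middle when it meets the end stop. z up, x across the pad, +y back along the sliding line to the loading board: the tray travels to -y along x=0. Fixed; yaw within 0.12 rad. White pad with aluminium frame, top 24 mm above the table, spans x=-110..150, y=-160..230 mm here. End stop: dark steel bar 160 mm wide, 12 mm above the pad, face at y=-127.
- step (a point): Middle of the step, on the edge of the light pad's top, on the sliding line, 230 mm to +y of home. Axes as home's, fixed to the same unit. From 4 mm to 330 mm to +y of it lies the plywood loading board with a green top, 260 mm wide, 6 mm lower than the pad (18 mm above the table).
- lamp (a point): Middle of the underside of the white lamp bar's crossing of the sliding line, 200 mm to +y of home, 81 mm above the pad. The bar is fixed, runs along x from -105 to +205 mm of here, is 50 mm wide in y and 50 mm high (top 155 mm above the table), on a round post at x=+185. Axes as home's. Tray, grips and weight pass below it; a hand cannot.
- tray_mid (a point): Wooden tray, 0.45 kg (varies): middle of its floor's upper face, 6 mm above its underside. Axes as home's; -y is its front. Floor 120 (x) by 183 (y) mm, side rims 16 mm high. Upturned lips at both ends (18 degrees, underside rising 11 mm, 252 mm overall) make it ride up the step when pushed. Starts on the loading board, within 15 mm of the line, 0.1 rad of square.
- front_grip (a point): Front grip of the tray: an upright wooden block on the centre line, 14 mm thick (x), 36 mm long (y), its top 50 mm above the tray's underside. This point lies 34 mm above the underside, 100 mm in -y of the tray's middle. Axes as the tray's. Pinch it from above with the fingers either side in x.
- rear_grip (a point): Rear grip of the tray, the same block 100 mm in +y of the tray's middle; the point lies 34 mm above the underside. Axes as the tray's. The hand cannot pass under the lamp bar.
- booklet_top (a point): Old blue cloth booklet, 96 mm (x) by 128 mm (y), 12 mm thick, 0.12 kg, lying loose on the tray's floor between the grips. The point is the centre of its upper face, z up.
- weight_mid (a point): Brass cylinder weight, 40 mm diameter, 48 mm high, 0.4 kg (varies), standing on the light pad at the start. The point is its centre, half-way up; z is its axis.
- switch (a joint): Switch lever on the light pad, beyond the tray's line: 0 = off, leaning to -y of home; 1.0 = fully over to +y (towards the loading board), where it stops; it starts between 0 and 0.15. It stays where it is left. On means above 0.8.
- switch_tip (a point): The tip of the black switch lever. Its pivot lies at x=+110, y=+30 mm in the frame of home; the pivot is 22 mm above the pad, on a grey block 50 mm (x) by 70 mm (y), 25 mm high. This point is the centre of a 26 mm ball knob, 50 mm from the pivot: 66 mm above the pad and 24 mm to -y of the pivot at 0, over it at 0.5, 24 mm to +y at 1.0. A push of 2 N moves it.
- spool_mid (a point): Bystander: cork-coloured thread spool, 40 mm diameter at the foot, 55 mm high, standing on the loading board beside the tray; point half-way up.
- loupe_mid (a point): Bystander: dark steel ring loupe, 44 mm diameter, 30 mm high, standing on the far end of the light pad; point half-way up.
- bottle_mid (a point): Bystander: amber glass bottle, 56 mm diameter, 150 mm high, on the table beyond the station; point half-way up.
- paste_jar_mid (a point): Bystander: glass jar with a lid, 56 mm diameter, 80 mm high, on the table beyond the station; point half-way up.
Not all that is in view belongs to the job. Leave any orange or pink look-alike of the part that bears weight_mid alone. There is more than one size of the part that bears booklet_top; the job needs the smallest.

How it is judged:
By the outcome, as a careful person would: the job done as asked, in the order asked, and still so for the second after the job is handed in, with the robot touching nothing.
It also fails if it takes over 72 s, if anything falls off the work surface, if the arm or the gripper's body presses on something with over 40 N, if the wrist force passes 120 N, or if a joint passes its speed limit or range.

## Robot

A 6-joint arm with a two-finger parallel gripper is mounted at the origin on the work surface. World frame = base frame: x ahead of the robot, y to its left, z up, the work surface at z = 0. Lengths are in m, angles in rad, forces in N, time in s.
With the tool pointing down it reaches from about 0.35 to 0.775 m from the base axis. Payload 5.5 kg.
Tool frame: the origin (TCP) lies midway between the tips of the shut fingers; the grasp point (between the pads) lies grip_point_offset behind it (grip_point_offset is the distance from the TCP to the grasp point, in m); z points along the fingers, y is the direction in which the jaws open and shut (so a half turn about z gives the same grasp; the last joint's range is limited). The gripper opens to 85 mm and grips with 20 to 120 N. Pads are 22 mm wide; open, the fingers measure 114 mm over their backs; the gripper's body (76 mm by 85 mm) begins 54 mm behind the grasp point. The pads swing forward as they close: fully open they stand 13 mm farther back than shut.
Start: joints at [1.132, 0.313, 0.046, 1.304, 0, 1.431], TCP at [0.169, 0.55, 0.231] pointing down, gripper open.
Joint ranges: [-2.76, 2.76], [-0.86, 1.69], [-1.03, 1.26], [-2.2, 2.34], [-1.47, 1.5], [-3.14, 3.14]. Speed limits (rad/s): [2.57, 2.57, 3.14, 3.14, 3.14, 3.14].

## Interface

Orientations are given as a unit quaternion [w, x, y, z].
In Python, from workcell import * gives the robot as it stands.
- The arm moves only by the tool send_rows, never from a script. Its argument "series" is one flat list of numbers, 7 for each row, row after row: the shift along the tool's x, y, z in cm, then the turn, a rotation vector about the tool's x, y, z in degrees, then the opening, from 0 (shut) to 1 (fully open). A call has 1 to 10 rows; each row is the pose to reach, as a shift and turn from the pose commanded when the call began, along the tool's axes at that moment; what a row does not reach only later rows make up. A row lasts 1/12 s, in which the tool goes at most 41.7 mm and 7.16 degrees, less where a joint would pass 70% of its speed; a pose out of reach is approached as far as the arm can. A call with a gripper value outside its range is refused whole. The fingers move at their own pace and stop on an object; "newtons" is the grip in N (left out, the last holds). Time passes only in rows, so rows that repeat a pose let the fingers close. It gives the time, the measured TCP pose, the force and the opening at its end, in the units of the state.
- get_state(): the state, without advancing time (a new reading comes with each control period).
- read_camera(name): name is "side" or "top"; returns the picture (420x560x3 uint8, blue, green, red); there is no depth.
- camera_info(name): a dict with "K" (3x3 intrinsics, pixels), "xyz" and "attitude" of the camera in the world. Camera axes: x right, y down, z forward; pixel columns grow to the right and rows downward; lengths in m; the calibration is good to about 2 mm. A picture is of the moment at which its call begins. camera_info takes no time and is no camera call.
- hand_in(): hands the job in, once; it reports no verdict.
Trained networks look in the newest picture that a camera, given by its name, has taken for a name from the list of things; names that differ only in an ending like _2 or _b are one class to them, and where a whole thing is asked for, a point or a joint stands for the part that bears it (a point fixed in the world has none). Each returns a list of dicts, best first, with "p" (0 to 1); they miss things now and then, are a little off and sometimes report something else, mostly with a low value. They report only what shows in the picture. A call takes as long as a camera call. They do not tell look-alikes from the thing itself.
- silhouettes(camera, label): "pixels" (420x560 bool, what is visible of it) and "box" ([left, top, width, height] in pixels, round what is visible of it).
The state is a dict: "clock": time; "joint_pos": joint angles; "qvel": joint speeds; "tau": joint torques, N m; "tcp_pos": TCP position; "orientation": TCP orientation; "wrist_force": force on the tool from outside, world axes, zero at the start; "ft_torque": the same for the moment, N m; "finger_gap": finger opening in m.
Only numpy, scipy, OpenCV 4.12 (cv2) and the standard library are available. Lean on these libraries where they do the work, as an engineer would, in place of code of your own. Each camera call takes 0.05 s, during which the arm holds its last target. There are 200 camera calls.

## Working session

There is one attempt and no reset: what is moved stays moved. The work goes in short steps, Python scripts to look and compute and a tool call to move; the robot and the scene stay as the last step left them, time stands still between calls to the robot, and variables do not carry over. Pictures are saved under pics/ and viewed, about 8 in all and at most 12, crops included, and the job is handed in when it is done.

Besides the shell and the picture viewer there is one more tool, called after ">>>" as name(argument=value, ...) on one line, values as JSON. send_rows: Moves the arm, as the interface text tells. Its arguments: {"type":"object","properties":{"series":{"type":"array"},"newtons":{"type":"number"}},"required":["series"]}

```bash
mkdir -p pics; ls
python3 - <<'E'
from workcell import *
import cv2
s=get_state(); print(s)
for n in("side","top"):
    print(n,camera_info(n)); cv2.imwrite(f"pics/{n}0.png",read_camera(n))
E
```

```text
pics
{'clock': 0.0, 'joint_pos': array([1.13243546e+00, 3.14018125e-01, 4.49364894e-02, 1.30362285e+00,
       3.07493052e-06, 1.43122550e+00]), 'qvel': array([ 0.00237772, -0.00102723, -0.00033478,  0.00036335, -0.00012054,
       -0.00123717]), 'tau': array([-1.02315109e-03, -4.80626249e+01,  2.98533869e+01,  1.92452635e-02,
       -2.63859338e-04,  2.00055609e-06]), 'tcp_pos': array([0.1690194 , 0.54903068, 0.23038144]), 'orientation': array([-2.73349177e-04,  1.48839851e-01,  9.88860854e-01, -9.14084084e-04]), 'wrist_force': array([ 0.37756937, -0.28683843,  0.04712942]), 'ft_torque': array([ 0.02175556,  0.05390686, -0.01437028]), 'finger_gap': 0.08545217479120004}
side {'K': array([[389.84906789,   0.        , 271.0347932 ],
       [  0.        , 389.84906789, 204.16875786],
       [  0.        ,   0.        ,   1.        ]]), 'xyz': array([ 0.16089235, -0.60517694,  0.7704916 ]), 'attitude': array([-0.40503495,  0.889935  , -0.18655175,  0.09571225])}
top {'K': array([[486.73394426,   0.        , 292.32736195],
       [  0.        , 486.73394426, 206.39566595],
       [  0.        ,   0.        ,   1.        ]]), 'xyz': array([0.34605562, 0.13285265, 1.27930491]), 'attitude': array([ 0.03859849, -0.6970173 ,  0.71432935, -0.04909814])}
```

View pics/top0.png

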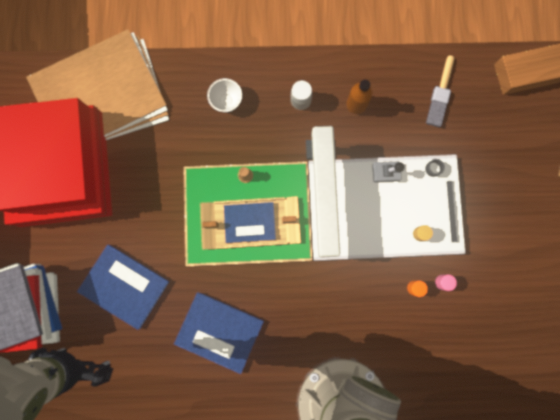

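View pics/side0.png

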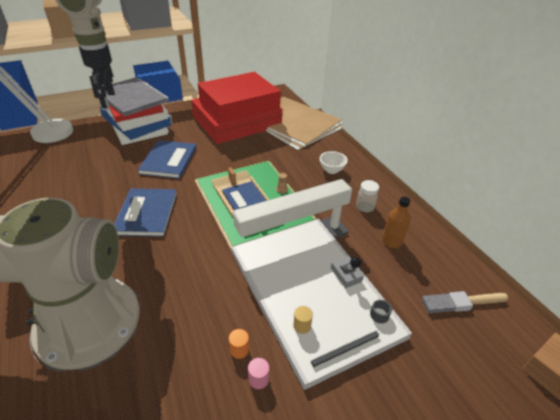

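The top view shows the robot base at the bottom (350,390), with world -y to the right. The tray is on the green board at about (250,222), the lamp bar at (325,190) and the brass weight at (423,233). The switch is at (390,170), and orange and pink look-alikes are at (418,288) and (446,283). Next I'll measure from a rectified view.

```bash
cat > h.py <<'E'
from workcell import *
import cv2, numpy as np
from scipy.spatial.transform import Rotation as R
def cam(n):
    c=camera_info(n); q=np.array(c["attitude"]); return c["K"],np.array(c["xyz"]),R.from_quat(np.r_[q[1:],q[0]]).as_matrix()
def proj(n,P):
    K,t,M=cam(n); p=(np.atleast_2d(P)-t)@M@K.T; return p[:,:2]/p[:,2:]
def ray(n,uv,z):
    K,t,M=cam(n); d=M@np.linalg.inv(K)@np.r_[uv,1]; return t+d*(z-t[2])/d[2]
def cen(n,lab,z,k=3):
    out=[]
    for d in silhouettes(n,lab)[:k]:
        m=d["pixels"]; v,u=np.nonzero(m)
        if len(u): out.append((round(d["p"],2),np.round([u.mean(),v.mean()],1),d["box"],np.round(ray(n,(u.mean(),v.mean()),z),4)))
    return out
def rect(n,z,x0,x1,y0,y1,s=1000):
    # up=+x, right=-y
    W=[(x1,y1,z),(x1,y0,z),(x0,y0,z),(x0,y1,z)]
    w,h=int((y1-y0)*s),int((x1-x0)*s)
    H=cv2.getPerspectiveTransform(proj(n,W).astype(np.float32),np.float32([[0,0],[w,0],[w,h],[0,h]]))
    return cv2.warpPerspective(read_camera(n),H,(w,h),flags=cv2.INTER_CUBIC)
E
python3 - <<'E'
from h import *
cv2.imwrite("pics/r.png",rect("top",.024,.25,.75,-.35,.45))
for l,z in [("weight_mid",.048),("booklet_top",.036),("switch_tip",.08),("spool_mid",.045),("loupe_mid",.039),("bottle_mid",.075),("paste_jar_mid",.04),("tray_mid",.03)]:
    print(l)
    for r in cen("top",l,z): print("  ",*r)
E
```

```text
weight_mid
   0.84 [417.6 287.8] [408.9, 280.1, 18.3, 15.2] [ 0.2865 -0.1962  0.048 ]
   0.83 [445.9 282.4] [436.1, 275.9, 16.9, 13.1] [ 0.2981 -0.2682  0.048 ]
   0.78 [422.  233.1] [412.2, 225.1, 19.8, 16.4] [ 0.4234 -0.2152  0.048 ]
booklet_top
   0.84 [218.7 332.4] [174.6, 291.1, 88.8, 84.7] [0.1892 0.3035 0.036 ]
   0.82 [249.  222.2] [225.5, 202.1, 48.0, 43.0] [0.4628 0.2243 0.036 ]
   0.6 [122.9 286.5] [77.4, 242.5, 90.3, 86.4] [0.3082 0.543  0.036 ]
switch_tip
   0.54 [397.5 167.2] [387.1, 159.1, 16.9, 14.8] [ 0.5884 -0.1541  0.08  ]
spool_mid
   0.62 [244.8 174.7] [238.4, 168.3, 15.5, 14.0] [0.5848 0.2326 0.045 ]
loupe_mid
   0.76 [434.9 168.1] [423.5, 158.2, 22.2, 15.2] [ 0.5921 -0.2612  0.039 ]
bottle_mid
   0.63 [359.2  96.9] [350.1, 80.1, 23.2, 34.0] [ 0.7757 -0.066   0.075 ]
paste_jar_mid
   0.84 [301.1  95.3] [289.4, 82.2, 24.9, 28.5] [0.7957 0.0818 0.04  ]
   0.28 [250.4 223.3] [201.2, 200.3, 101.8, 48.4] [0.4596 0.2205 0.04  ]
tray_mid
   0.63 [251.  224.2] [200.5, 197.9, 100.6, 50.6] [0.4581 0.2197 0.03  ]
   0.5 [422.8 233. ] [410.0, 226.0, 23.1, 16.8] [ 0.4245 -0.2224  0.03  ]
```

View pics/r.png

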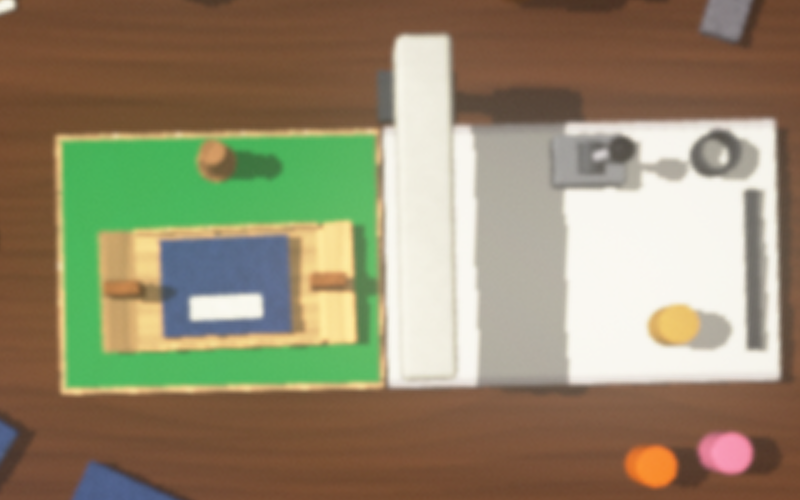

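The rectified view (1 mm/px) gives these world positions:

| Thing | Position | Yaw (rad) |
|---|---|---|
| Pad / home | about (.477, -.167) | .016 |
| Tray middle | about (.462, .221) | .041 |
| Booklet | about (.4625, .222) | – |
| Weight | about (.422, -.215) | – |
| Switch knob | about (.588, -.156) | – |

The end stop face at u≈745 (y≈-.295) matches the predicted -.294.

```bash
cat >> h.py <<'E'
HOME=np.array([.4773,-.1673]); YAW=.0163
def hw(x,y): # home mm->world
    c,s=np.cos(YAW),np.sin(YAW); return HOME+np.array([c*x-s*y,s*x+c*y])/1000
def wh(p):
    c,s=np.cos(YAW),np.sin(YAW); d=(np.array(p[:2])-HOME)*1000; return np.array([c*d[0]+s*d[1],-s*d[0]+c*d[1]])
def rel(x,y,z,a,st=None):
    """shift (cm, tool axes) and rotvec (deg) to world TCP x,y,z with jaw axis angle a, pointing down"""
    s=st or get_state(); q=s["orientation"]; M=R.from_quat(np.r_[q[1:],q[0]])
    T=R.from_matrix(np.array([[-np.sin(a),np.cos(a),0],[np.cos(a),np.sin(a),0],[0,0,-1]]).T@np.eye(3)) if 0 else R.from_matrix(np.column_stack([[-np.sin(a),np.cos(a),0],[np.cos(a),np.sin(a),0],[0,0,-1]]))
    return np.round(M.inv().apply(np.array([x,y,z])-s["tcp_pos"])*100,2),np.round(np.degrees((M.inv()*T).as_rotvec()),2)
E
sed -i 's/R.from_matrix(np.array.*if 0 else //' h.py
python3 - <<'E'
from h import *
print(grip_point_offset, rel(.47,.2,.231,.0163), hw(110,30), hw(0,388))
E
```

```text
0.0187 (array([-3.903e+01, -2.455e+01,  3.000e-02]), array([ 1.000e-02, -0.000e+00,  7.194e+01])) [ 0.58679641 -0.13551106] [0.47097588 0.22064846]
```

>>> send_rows(series=[-39,-24.5,0,0,0,72,0.8,-39,-24.5,0,0,0,72,0.8,-39,-24.5,0,0,0,72,0.8,-39,-24.5,0,0,0,72,0.8,-39,-24.5,0,0,0,72,0.8,-39,-24.5,0,0,0,72,0.8,-39,-24.5,0,0,0,72,0.8,-39,-24.5,0,0,0,72,0.8,-39,-24.5,0,0,0,72,0.8,-39,-24.5,0,0,0,72,0.8])

```text
clock: 1.38
tcp_pos: [0.4423, 0.2321, 0.2317]
orientation: [0.0, 0.701, 0.713, 0.0]
wrist_force: [1.8, -0.0, -0.2]
finger_gap: 0.0679
```

>>> send_rows(series=[-38,-4,0,0,0,0,0.8,-38,-4,0,0,0,0,0.8,-38,-4,0,0,0,0,0.8,-38,-4,0,0,0,0,0.8,-38,-4,0,0,0,0,0.8,-38,-4,0,0,0,0,0.8,-38,-4,0,0,0,0,0.8,-38,-4,0,0,0,0,0.8,-38,-4,0,0,0,0,0.8,-38,-4,0,0,0,0,0.8])

```text
clock: 2.22
tcp_pos: [0.4095, -0.1526, 0.2315]
orientation: [0.001, 0.702, 0.713, -0.001]
wrist_force: [0.5, -0.1, 0.3]
finger_gap: 0.0681
```

Run:
```python
from h import *
s=get_state(); print(s["clock"],s["tcp_pos"],s["joint_pos"],s["finger_gap"])
print(rel(.422,-.215,.12,.0163))
cv2.imwrite("pics/s1.png",read_camera("side"))
for r in cen("side","weight_mid",.048): print(*r)
```

```text
2.2167 [ 0.40947323 -0.15260419  0.23150595] [-0.53954544  0.04429112 -0.2829762   1.24101363 -0.00186653  1.01575864] 0.06813467448629794
(array([-6.23,  1.14, 11.17]), array([ 0.07,  0.17, -0.05]))
0.94 [258.7 373.2] [250.0, 359.4, 18.9, 30.2] [ 0.2949 -0.2837  0.048 ]
0.93 [302.5 319.1] [290.9, 307.0, 21.5, 23.6] [ 0.4252 -0.2134  0.048 ]
0.66 [238.7 343.9] [227.7, 330.2, 22.5, 27.2] [ 0.2815 -0.2127  0.048 ]
```

>>> send_rows(series=[-3,0.7,0,0,0,0,0.8,-6.15,1.3,4,0,0,0,0.8,-6.15,1.3,8,0,0,0,0.8,-6.15,1.3,12,0,0,0,0.8,-6.15,1.3,14,0,0,0,0.8,-6.15,1.3,16,0,0,0,0.8,-6.15,1.3,18,0,0,0,0.8,-6.15,1.3,19.5,0,0,0,0.8,-6.15,1.3,19.7,0,0,0,0.8,-6.15,1.3,19.7,0,0,0,0.8])

```text
clock: 3.15
tcp_pos: [0.4235, -0.206, 0.0336]
orientation: [-0.001, 0.698, 0.716, 0.0]
wrist_force: [-0.2, -0.6, -0.6]
finger_gap: 0.068
```

>>> send_rows(series=[0,0,0,0,0,0,0.3,0,0,0,0,0,0,0.3,0,0,0,0,0,0,0.3,0,0,0,0,0,0,0.3,0,0,0,0,0,0,0.3,0,0,0,0,0,0,0.3], newtons=40)

```text
clock: 3.65
tcp_pos: [0.4248, -0.2083, 0.0358]
orientation: [0.001, 0.699, 0.715, 0.001]
wrist_force: [-0.6, 1.9, 6.5]
finger_gap: 0.0389
```

>>> send_rows(series=[0,0,-0.5,0,0,0,0.3,0,0,-1.5,0,0,0,0.3,0,0,-4,0,0,0,0.3,0,0,-7,0,0,0,0.3,0,0,-11,0,0,0,0.3,0,0,-15,0,0,0,0.3,0,0,-18,0,0,0,0.3,0,0,-20,0,0,0,0.3,0,0,-21,0,0,0,0.3,0,0,-21,0,0,0,0.3])

```text
clock: 4.48
tcp_pos: [0.4248, -0.2088, 0.2465]
orientation: [0.002, 0.699, 0.715, 0.0]
wrist_force: [0.1, 0.2, -3.8]
finger_gap: 0.0389
```

Run:
```python
from h import *
s=get_state(); print(s["clock"],s["tcp_pos"],s["finger_gap"],s["wrist_force"])
im=read_camera("side")
z=s["tcp_pos"][2]
for r in cen("side","weight_mid",z): print(*r)
print(proj("side",s["tcp_pos"]))
print(rel(.4625,.217,z,.0163+.02))
u,v=proj("side",s["tcp_pos"])[0].astype(int)
cv2.imwrite("pics/s2.png",cv2.resize(im[v-90:v+60,u-100:u+100],None,fx=3,fy=3,interpolation=2))
```

```text
4.4833 [ 0.42482957 -0.20880381  0.24654452] 0.03893926795848257 [ 0.1119568   0.21164265 -3.82463063]
0.97 [258.6 373.4] [251.1, 362.3, 16.8, 26.4] [ 0.2579 -0.3722  0.2465]
0.64 [313.4 252.8] [300.8, 234.8, 21.6, 33.5] [ 0.434  -0.2079  0.2465]
0.57 [239.1 343.7] [228.7, 332.5, 22.6, 30.2] [ 0.2489 -0.3205  0.2465]
[[309.13893184 254.66482478]]
(array([42.38,  4.83, -0.3 ]), array([-0.07, -0.06, -0.82]))
```

View pics/s2.png

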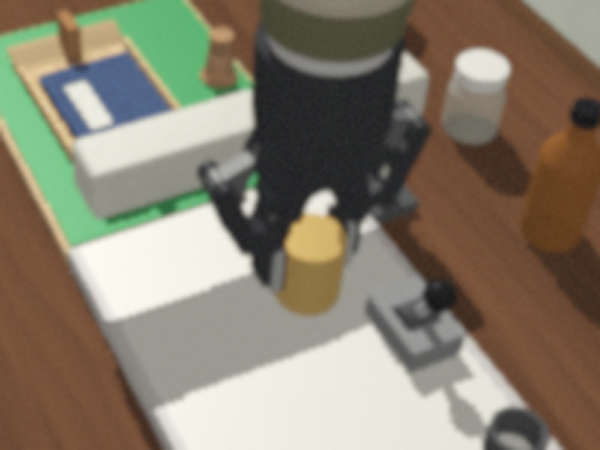

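The weight is held upright between the pads at about (312,262) in the crop, clear of the bar. Next I'll carry it over the bar.

>>> send_rows(series=[1.5,0,0,0,0,0,0.3,4,0.3,0,0,0,0,0.3,7.5,0.7,0,0,0,0,0.3,11,1.1,0,0,0,0,0.3,14.5,1.5,0,0,0,0,0.3,18,2,0,0,0,0,0.3,21.5,2.4,0,0,0,0,0.3,25,2.8,0,0,0,0,0.3,28.5,3.2,0,0,0,0,0.3,32,3.6,0,0,0,0,0.3])

```text
clock: 5.42
tcp_pos: [0.4513, 0.1142, 0.2418]
orientation: [-0.001, 0.699, 0.715, -0.002]
wrist_force: [1.5, -0.2, -3.7]
finger_gap: 0.0386
```

>>> send_rows(series=[3.5,0.4,0,0,0,0,0.3,6.5,0.7,0,0,0,0,0.3,9,1,0,0,0,0,0.3,10.6,1.1,0,0,0,0,0.3,11.3,1.2,0,0,0,0,0.3,11.3,1.2,3,0,0,0,0.3,11.3,1.2,6,0,0,0,0.3,11.3,1.2,9,0,0,0,0.3,11.3,1.2,10,0,0,0,0.3,11.3,1.2,10,0,0,0,0.3])

```text
clock: 6.25
tcp_pos: [0.4591, 0.2243, 0.1401]
orientation: [-0.002, 0.7, 0.715, -0.004]
wrist_force: [-0.8, -0.8, -3.7]
finger_gap: 0.0388
```

Run:
```python
from h import *
s=get_state(); print(s["clock"],s["tcp_pos"],s["finger_gap"],s["wrist_force"])
im=read_camera("side"); p=s["tcp_pos"]
for l in("weight_mid","booklet_top"):
  for r in cen("side",l,.036 if l[0]=="b" else p[2]+.012): print(l,*r)
for r in cen("top","booklet_top",.036): print(*r)
print(rel(.4625,.226,.05,.038))
```

```text
6.25 [0.45905626 0.22427472 0.14014384] 0.038824363446382605 [-0.75240963 -0.75038867 -3.74473455]
weight_mid 0.73 [239.3 343.5] [227.6, 333.2, 21.0, 25.4] [ 0.2652 -0.269   0.1521]
weight_mid 0.68 [258.4 373.4] [250.5, 360.6, 20.0, 28.1] [ 0.275  -0.3302  0.1521]
weight_mid 0.6 [243.8 165.9] [236.2, 153.9, 13.9, 21.6] [0.4619 0.2178 0.1521]
booklet_top 0.83 [243.1 195.6] [225.9, 183.7, 39.3, 27.4] [0.462  0.2325 0.036 ]
booklet_top 0.81 [167.9 159.2] [137.6, 140.9, 60.7, 37.7] [0.3018 0.5042 0.036 ]
booklet_top 0.62 [145.2 212.6] [114.7, 186.9, 64.1, 50.3] [0.1844 0.2684 0.036 ]
0.84 [218.7 332.4] [174.6, 291.1, 88.8, 84.7] [0.1892 0.3035 0.036 ]
0.82 [249.  222.2] [225.5, 202.1, 48.0, 43.0] [0.4628 0.2243 0.036 ]
0.6 [122.9 286.5] [77.4, 242.5, 90.3, 86.4] [0.3082 0.543  0.036 ]
(array([-0.  , -0.15,  9.6 ]), array([ 0.16, -0.05, -0.94]))
```

>>> send_rows(series=[0.4,0,2,0,0,0,0.3,0.4,0,4,0,0,0,0.3,0.4,0,6,0,0,0,0.3,0.4,0,7.5,0,0,0,0.3,0.4,0,8,0,0,0,0.3,0.4,0,8,0,0,0,0.3,0.4,0,8,0,0,0,0.3])

```text
clock: 7.03
tcp_pos: [0.4635, 0.2301, 0.0657]
orientation: [0.0, 0.699, 0.715, 0.001]
wrist_force: [0.5, 0.6, -4.1]
finger_gap: 0.0389
```

Run:
```python
from h import *
s=get_state(); print(s["tcp_pos"],s["orientation"],s["wrist_force"])
print(rel(.461,.229,.049,.038))
```

```text
[0.4634708  0.23013861 0.06571336] [4.80526965e-04 6.99330858e-01 7.14797270e-01 9.91613790e-04] [ 0.46703501  0.58702033 -4.1071445 ]
(array([-0.11, -0.25,  1.67]), array([ 0.12, -0.04, -0.92]))
```

>>> send_rows(series=[-0.1,-0.1,0.5,0,0,0,0.3,-0.1,-0.1,1,0,0,0,0.3,-0.1,-0.1,1.3,0,0,0,0.3,-0.1,-0.1,1.5,0,0,0,0.3,-0.1,-0.1,1.6,0,0,0,0.3,-0.1,-0.1,1.7,0,0,0,0.3,-0.1,-0.1,1.7,0,0,0,0.3])

```text
clock: 7.62
tcp_pos: [0.4612, 0.2288, 0.0478]
orientation: [-0.0, 0.699, 0.715, -0.0]
wrist_force: [-2.0, -0.8, 1.5]
finger_gap: 0.0392
```

>>> send_rows(series=[0,0,0,0,0,0,0.55,0,0,0,0,0,0,0.65,0,0,0,0,0,0,0.7,0,0,0,0,0,0,0.7,0,0,-1,0,0,0,0.7,0,0,-3,0,0,0,0.7,0,0,-6,0,0,0,0.7,0,0,-9,0,0,0,0.7,0,0,-11,0,0,0,0.7,0,0,-11,0,0,0,0.7])

```text
clock: 8.45
tcp_pos: [0.4644, 0.2298, 0.163]
orientation: [0.002, 0.699, 0.715, 0.004]
wrist_force: [-0.1, 0.0, 0.7]
finger_gap: 0.06
```

>>> send_rows(series=[4,0,0,0,0,0,0.6,8,0,0,0,0,0,0.6,9.2,-0.2,0,0,0,-1,0.6,9.2,-0.2,0,0,0,-1,0.6,9.2,-0.2,0,0,0,-1,0.6])

```text
clock: 8.87
tcp_pos: [0.4567, 0.3209, 0.1569]
orientation: [0.0, 0.692, 0.722, -0.001]
wrist_force: [0.1, 0.1, -0.6]
finger_gap: 0.051
```

Run:
```python
from h import *
s=get_state(); print(s["clock"],s["tcp_pos"],s["orientation"],s["wrist_force"],s["finger_gap"])
im=read_camera("side")
for l,z in (("weight_mid",.06),("booklet_top",.036),("rear_grip",.052),("tray_mid",.03)):
  for r in cen("side",l,z): print(l,*r)
print(rel(.458,.3207,.09,.041))
cv2.imwrite("pics/s3.png",cv2.resize(im[110:290,160:400],None,fx=3,fy=3,interpolation=2))
```

```text
8.8667 [0.45666014 0.32093453 0.15689125] [ 2.99788262e-05  6.92370290e-01  7.21542097e-01 -6.18829594e-04] [ 0.11997631  0.07544494 -0.6300545 ] 0.05101303261076001
weight_mid 0.91 [239.1 343.6] [228.5, 333.2, 22.6, 27.7] [ 0.2804 -0.2189  0.06  ]
weight_mid 0.64 [244.7 190.4] [238.3, 183.8, 12.8, 18.4] [0.465  0.2251 0.06  ]
weight_mid 0.56 [258.4 372.7] [247.8, 360.6, 21.7, 28.2] [ 0.2927 -0.288   0.06  ]
booklet_top 0.91 [242.7 197.3] [225.3, 183.3, 41.3, 29.7] [0.4582 0.2253 0.036 ]
booklet_top 0.71 [145.3 212.7] [111.9, 189.4, 63.9, 49.5] [0.1845 0.268  0.036 ]
booklet_top 0.71 [168.4 159.3] [137.3, 138.5, 59.9, 40.6] [0.3033 0.5031 0.036 ]
rear_grip 0.59 [232.6 184.6] [213.4, 169.6, 54.3, 46.9] [0.445  0.2742 0.052 ]
tray_mid 0.62 [232.  184.5] [216.4, 168.7, 44.8, 48.8] [0.4523 0.3025 0.03  ]
(array([0.11, 0.07, 6.73]), array([-0.01,  0.02, -0.18]))
```

View pics/s3.png

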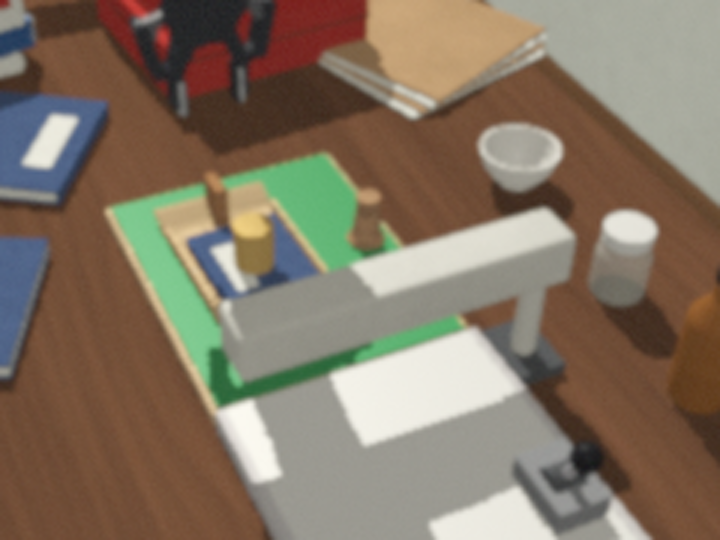

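The weight stands upright mid-booklet at about (254,245) in the crop, and the hand is above and behind the rear grip at (215,195). Next I'll take the rear grip.

>>> send_rows(series=[0.1,0.1,3,0,0,0,0.6,0.1,0.1,6,0,0,0,0.6,0.1,0.1,8.5,0,0,0,0.6,0.1,0.1,10.5,0,0,0,0.6,0.1,0.1,11.5,0,0,0,0.6,0.1,0.1,11.9,0,0,0,0.6,0.1,0.1,11.9,0,0,0,0.6,0.1,0.1,11.9,0,0,0,0.6])

```text
clock: 9.78
tcp_pos: [0.4591, 0.3219, 0.0393]
orientation: [0.0, 0.693, 0.721, 0.001]
wrist_force: [0.1, 0.0, 0.2]
finger_gap: 0.0512
```

>>> send_rows(series=[0,0,0,0,0,0,0.35,0,0,0,0,0,0,0.25,0,0,0,0,0,0,0.2,0,0,0,0,0,0,0.1,0,0,0,0,0,0,0.05,0,0,0,0,0,0,0.05,0,0,0,0,0,0,0.05], newtons=25)

```text
clock: 10.37
tcp_pos: [0.4589, 0.3222, 0.0393]
orientation: [0.0, 0.693, 0.721, 0.001]
wrist_force: [0.1, -0.8, 5.5]
finger_gap: 0.0136
```

Run:
```python
from h import *
s=get_state(); p=s["tcp_pos"]; print(s["clock"],p,s["orientation"],s["wrist_force"],s["finger_gap"],wh(p))
for y in(440,400,350,285): print(y, rel(*hw(0,y),p[2],YAW))
for r in cen("side","weight_mid",.06): print(*r)
```

```text
10.3667 [0.45889949 0.32219763 0.039348  ] [2.54388810e-04 6.92962140e-01 7.20973397e-01 8.76975112e-04] [ 0.08681711 -0.77792347  5.53635274] 0.01357179082386567 [-10.41960764 489.73251704]
440 (array([-5.  ,  0.93, -0.  ]), array([ 0.09, -0.05,  1.34]))
400 (array([-9.  ,  0.83, -0.01]), array([ 0.09, -0.05,  1.34]))
350 (array([-1.399e+01,  7.200e-01, -1.000e-02]), array([ 0.09, -0.05,  1.34]))
285 (array([-2.049e+01,  5.600e-01, -2.000e-02]), array([ 0.09, -0.05,  1.34]))
0.91 [239.1 343.6] [228.5, 333.2, 22.6, 27.7] [ 0.2804 -0.2189  0.06  ]
0.64 [244.7 190.4] [238.3, 183.8, 12.8, 18.4] [0.465  0.2251 0.06  ]
0.56 [258.4 372.7] [247.8, 360.6, 21.7, 28.2] [ 0.2927 -0.288   0.06  ]
```

>>> send_rows(series=[-0.2,0.04,0,0,0,0.1,0.05,-0.5,0.1,0,0,0,0.2,0.05,-0.9,0.2,0,0,0,0.4,0.05,-1.3,0.3,0,0,0,0.6,0.05,-1.7,0.4,0,0,0,0.8,0.05,-2.1,0.5,0,0,0,1,0.05,-2.5,0.65,0,0,0,1.2,0.05,-2.9,0.8,0,0,0,1.3,0.05,-3.3,0.9,0,0,0,1.3,0.05,-3.6,0.95,0,0,0,1.3,0.05])

```text
clock: 11.25
tcp_pos: [0.4698, 0.2882, 0.0393]
orientation: [-0.001, 0.701, 0.713, 0.002]
wrist_force: [-1.2, 7.8, 5.0]
finger_gap: 0.0133
```

Run:
```python
from h import *
s=get_state(); p=s["tcp_pos"]; print(s["clock"],p,s["orientation"],s["wrist_force"],s["ft_torque"],s["finger_gap"],wh(p))
for y in(400,): print(y, rel(*hw(0,y),.0393,YAW))
for r in cen("side","weight_mid",.06): print(*r)
for r in cen("top","tray_mid",.03): print(*r)
cv2.imwrite("pics/r2.png",cv2.resize(rect("top",.036,.35,.65,0.,.40),None,fx=2,fy=2))
```

```text
11.25 [0.46975225 0.28824333 0.03934266] [-0.00119232  0.70081137  0.71334248  0.00212534] [-1.192402    7.81937511  4.95689284] [ 1.1359292   0.40137078 -0.16593065] 0.013283814064638516 [-1.21723135e-01  4.55605835e+02]
400 (array([-5.56,  0.  , -0.02]), array([ 0.08, -0.27,  0.08]))
0.91 [239.1 343.6] [228.5, 333.2, 22.6, 27.7] [ 0.2804 -0.2189  0.06  ]
0.64 [244.7 190.4] [238.3, 183.8, 12.8, 18.4] [0.465  0.2251 0.06  ]
0.56 [258.4 372.7] [247.8, 360.6, 21.7, 28.2] [ 0.2927 -0.288   0.06  ]
0.63 [251.  224.2] [200.5, 197.9, 100.6, 50.6] [0.4581 0.2197 0.03  ]
0.5 [422.8 233. ] [410.0, 226.0, 23.1, 16.8] [ 0.4245 -0.2224  0.03  ]
```

View pics/r2.png

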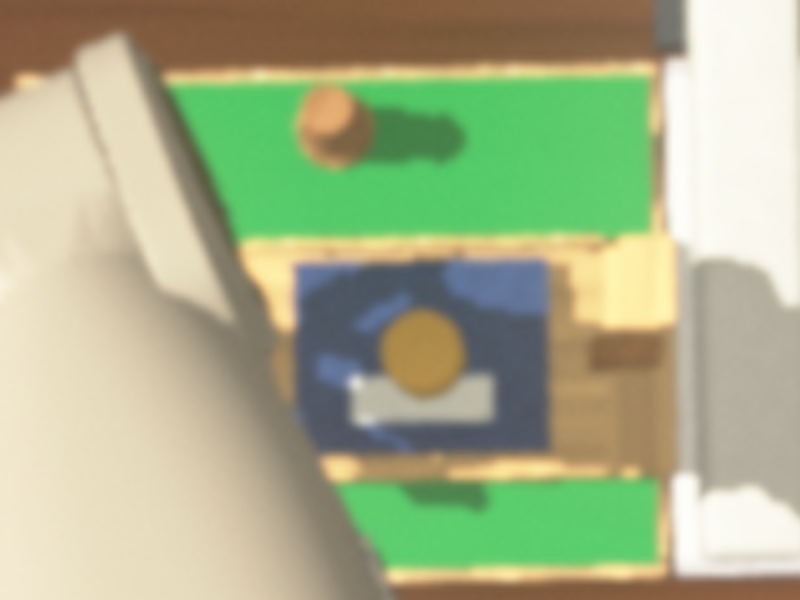

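The weight is centred on the booklet at (422,353), the tray is square, and its front lip is at the step (672). Pushing on.

>>> send_rows(series=[-0.4,0,0,0,0,0,0.05,-0.8,0,0,0,0,0,0.05,-1.2,0,0,0,0,0,0.05,-1.6,0,0,0,0,0,0.05,-2,0,0,0,0,0,0.05,-2.4,0,0,0,0,0,0.05,-2.8,0,0,0,0,0,0.05,-3.2,0,0,0,0,0,0.05,-3.6,0,0,0,0,0,0.05,-4,0,0,0,0,0,0.05])

```text
clock: 12.23
tcp_pos: [0.4707, 0.248, 0.039]
orientation: [-0.001, 0.701, 0.714, 0.002]
wrist_force: [0.5, 6.9, 1.6]
finger_gap: 0.0138
```

```bash
cat > st.py <<'E'
from h import *
import sys
s=get_state(); p=s["tcp_pos"]; print(s["clock"],p,"F",s["wrist_force"],"T",s["ft_torque"],"gap",s["finger_gap"],"home",wh(p))
a=float(sys.argv[3]) if len(sys.argv)>3 else p[2]
print(rel(*hw(float(sys.argv[1]),float(sys.argv[2])),a,YAW))
for c in("top","side"):
  read_camera(c)
  for r in cen(c,"weight_mid",.06): print(c,*r,wh(r[3]))
E
python3 st.py 0 380
```

```text
12.2333 [0.47067525 0.24800443 0.03903458] F [0.47420703 6.94341487 1.56247116] T [0.99922256 0.08519657 0.04868267] gap 0.013795212734677506 home [1.45291921e-01 4.15357239e+02]
(array([-3.54, -0.02, -0.01]), array([ 0.11, -0.22,  0.11]))
top 0.7 [417.2 288.2] [408.6, 282.8, 19.5, 11.6] [ 0.286  -0.1918  0.06  ] [-191.67391963  -21.37869345]
top 0.53 [278.3 217.2] [268.3, 209.3, 16.6, 17.6] [0.4714 0.1488 0.06  ] [ -0.74701439 316.15417437]
top 0.51 [445.7 282.2] [434.4, 277.1, 22.9, 12.8] [ 0.299  -0.2637  0.06  ] [-179.84756468  -93.48103272]
side 0.87 [258.8 373.2] [250.7, 359.2, 19.2, 29.7] [ 0.293  -0.2891  0.06  ] [-186.2607693  -118.77986286]
side 0.62 [239.  344.3] [227.6, 331.8, 19.7, 25.6] [ 0.2796 -0.2202  0.06  ] [-198.53596894  -49.67060535]
side 0.55 [305.6 276.4] [196.9, 164.6, 214.6, 224.2] [ 0.4796 -0.1233  0.06  ] [ 3.0168627  43.95666661]
```

>>> send_rows(series=[-0.5,0,0,0,0,0,0.05,-1,0,0,0,0,0,0.05,-1.5,0,0,0,0,0,0.05,-2,0,0,0,0,0,0.05,-2.5,0,0,0,0,0,0.05,-3,0,0,0,0,0,0.05,-3.5,0,0,0,0,0,0.05,-4,0,0,0,0,0,0.05,-4.5,0,0,0,0,0,0.05,-5,0,0,0,0,0,0.05])

```text
clock: 13.27
tcp_pos: [0.4713, 0.1975, 0.0389]
orientation: [-0.001, 0.701, 0.713, 0.002]
wrist_force: [-0.5, 8.1, 4.3]
finger_gap: 0.0137
```

>>> send_rows(series=[-0.4,0,0,0,0,0,0.05,-0.8,0,0,0,0,0,0.05,-1.2,0,0,0,0,0,0.05,-1.6,0,0,0,0,0,0.05,-2,0,0,0,0,0,0.05,-2.4,0,0,0,0,0,0.05,-2.8,0,0,0,0,0,0.05])

```text
clock: 13.85
tcp_pos: [0.4717, 0.1697, 0.0389]
orientation: [-0.001, 0.701, 0.713, 0.002]
wrist_force: [-0.7, 9.1, 4.7]
finger_gap: 0.0135
```

```bash
python3 st.py 0 285
```

```text
13.85 [0.47167466 0.16973875 0.03887445] F [-0.68574373  9.13906401  4.73678635] T [ 1.46590732  0.08519501 -0.01357563] gap 0.013461536635049391 home [-1.31101209e-01  3.37085670e+02]
(array([-5.21,  0.  , -0.02]), array([ 0.07, -0.2 ,  0.09]))
top 0.84 [445.7 282.5] [435.9, 274.9, 21.3, 16.6] [ 0.2983 -0.2637  0.06  ] [-180.54747169  -93.46962322]
top 0.75 [417.  288.1] [407.8, 281.4, 22.3, 14.4] [ 0.2863 -0.1913  0.06  ] [-191.36580984  -20.88364965]
top 0.56 [309.2 216.1] [301.4, 206.5, 14.2, 16.5] [0.4724 0.071  0.06  ] [ -1.01523107 238.3482102 ]
side 0.76 [238.8 343.4] [225.1, 332.1, 24.0, 26.9] [ 0.2801 -0.2182  0.06  ] [-198.00343681  -47.67902067]
side 0.63 [258.5 373.3] [249.4, 361.1, 19.2, 30.3] [ 0.2923 -0.2891  0.06  ] [-186.96067631 -118.76845337]
```

Weight still central. I'll keep pushing while raising the hand 6 mm as the tray's middle crosses the edge.

>>> send_rows(series=[-0.4,0,-0.03,0,0,0,0.05,-0.8,0,-0.1,0,0,0,0.05,-1.2,0,-0.18,0,0,0,0.05,-1.6,0,-0.26,0,0,0,0.05,-2,0,-0.34,0,0,0,0.05,-2.4,0,-0.42,0,0,0,0.05,-2.8,0,-0.5,0,0,0,0.05,-3.2,0,-0.55,0,0,0,0.05,-3.6,0,-0.6,0,0,0,0.05,-4,0,-0.6,0,0,0,0.05])

```text
clock: 14.88
tcp_pos: [0.4719, 0.1296, 0.0446]
orientation: [-0.001, 0.701, 0.713, 0.001]
wrist_force: [-0.4, 7.7, 4.3]
finger_gap: 0.0137
```

```bash
python3 st.py 0 285
python3 - <<'E'
from h import *
im=read_camera("side");cv2.imwrite("pics/s4.png",cv2.resize(im[100:300,170:410],None,fx=3,fy=3,interpolation=2))
E
```

```text
14.8833 [0.4718719  0.12963954 0.0446041 ] F [-0.39553401  7.65183114  4.29066475] T [ 1.69985161  0.01630839 -0.05024714] gap 0.013663467400372048 home [ -0.58747652 296.98857173]
(array([-1.2 ,  0.06, -0.  ]), array([ 0.02, -0.21,  0.08]))
top 0.83 [445.9 282.4] [436.6, 275.9, 19.0, 15.0] [ 0.2984 -0.2642  0.06  ] [-180.45563462  -93.97118673]
top 0.46 [301.5  94.9] [290.2, 79.9, 24.7, 30.5] [0.7895 0.0816 0.06  ] [316.21541706 243.77830095]
side 0.94 [258.4 373.1] [248.2, 359.4, 20.6, 33.6] [ 0.2924 -0.2887  0.06  ] [-186.85416988 -118.37013643]
side 0.63 [239.1 343.6] [230.0, 332.3, 18.6, 28.5] [ 0.2804 -0.2188  0.06  ] [-197.71325623  -48.28383075]
side 0.53 [276.5 234.3] [268.4, 227.2, 14.8, 12.8] [0.4749 0.0266 0.06  ] [  0.76074887 193.91336019]
```

View pics/s4.png

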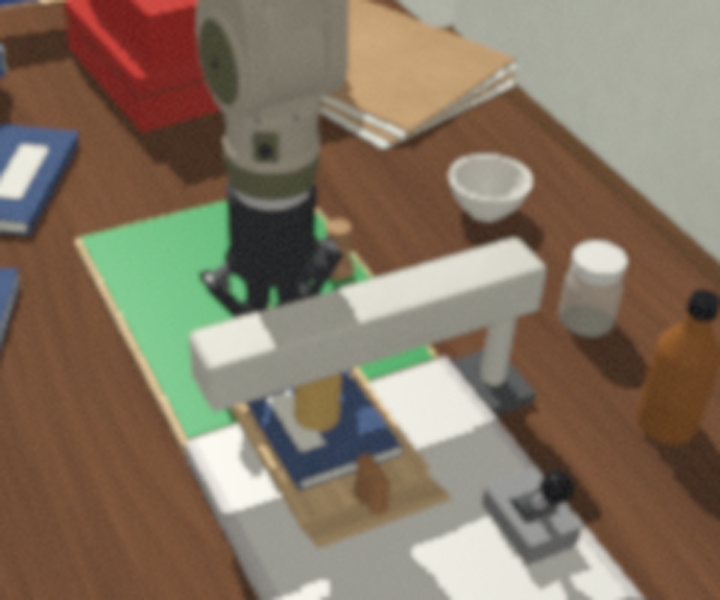

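The tray is level on the pad with the weight upright at (318,400) in the crop. The front grip is out past the bar at (372,485). One more centimetre, then release.

>>> send_rows(series=[-0.4,0.03,0,0,0,0,0.05,-0.8,0.06,0,0,0,0,0.05,-1,0.06,0,0,0,0,0.05,-1,0.06,0,0,0,0,0.05,-1,0.06,0,0,0,0,0.3,-1,0.06,0,0,0,0,0.5,-1,0.06,0,0,0,0,0.6,-1,0.06,0,0,0,0,0.6,-1,0.06,-1,0,0,0,0.6,-1,0.06,-3,0,0,0,0.6])

```text
clock: 15.97
tcp_pos: [0.4704, 0.1178, 0.0728]
orientation: [-0.002, 0.701, 0.713, -0.002]
wrist_force: [0.0, -0.1, -0.5]
finger_gap: 0.0515
```

>>> send_rows(series=[0,0,-4,0,0,0,0.6,0,0,-8,0,0,0,0.6,0,0,-12,0,0,0,0.6,0,0,-16,0,0,0,0.6,0,0,-17,0,0,0,0.6,0,0,-17,0,0,0,0.6])

```text
clock: 16.47
tcp_pos: [0.4748, 0.1183, 0.249]
orientation: [0.003, 0.701, 0.713, 0.003]
wrist_force: [0.2, 0.4, -0.3]
finger_gap: 0.0513
```

>>> send_rows(series=[-4,0,0,0,0,0,0.6,-8,0,0,0,0,0,0.6,-12,0,0,0,0,0,0.6,-16,0,0,0,0,0,0.6,-19,0,0,0,0,0,0.6,-20,0,0,0,0,0,0.6,-20,0,0,0,0,0,0.6,-20,0,0,0,0,0,0.6])

```text
clock: 17.13
tcp_pos: [0.4752, -0.0816, 0.2432]
orientation: [-0.001, 0.702, 0.712, -0.0]
wrist_force: [0.1, 0.8, -0.3]
finger_gap: 0.0512
```

```bash
python3 st.py 0 85 .12
python3 - <<'E'
from h import *
im=read_camera("side");cv2.imwrite("pics/s5.png",cv2.resize(im[140:320,200:420],None,fx=3,fy=3,interpolation=2))
for l in ("front_grip","tray_mid"):
  for r in cen("side",l,.058): print(l,*r,wh(r[3]))
print(proj("side",[.4759,-.082,.058]))
E
```

```text
17.1333 [ 0.47519937 -0.08161827  0.24322401] F [ 0.13799633  0.82366688 -0.26646405] T [ 0.01223754 -0.011191    0.02252183] gap 0.0511759704151028 home [-0.70380065 85.70458877]
(array([-0.09,  0.1 , 12.32]), array([-0.12, -0.08, -0.06]))
side 0.92 [239.1 344.2] [228.2, 333.7, 22.1, 23.5] [ 0.2799 -0.22    0.06  ] [-198.23274894  -49.4755217 ]
side 0.9 [258.5 373.5] [247.9, 361.7, 21.6, 25.7] [ 0.2922 -0.2894  0.06  ] [-187.06555281 -119.06678359]
side 0.87 [277.9 235.4] [269.5, 225.4, 17.0, 19.8] [0.4766 0.0216 0.06  ] [  2.37902664 188.88631563]
front_grip 0.88 [289.4 264.4] [248.6, 223.4, 74.0, 61.5] [ 0.4618 -0.0748  0.058 ] [-13.99025771  92.74035092]
tray_mid 0.64 [289.4 263.8] [249.1, 220.2, 72.6, 69.5] [ 0.4627 -0.0731  0.058 ] [-13.0626685   94.42545574]
[[296.02763482 264.75185846]]
```

View pics/s5.png

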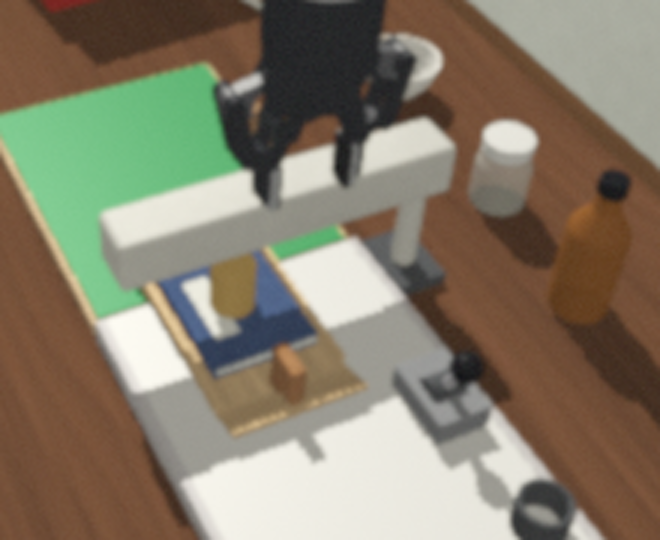

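The front grip is at (289,372) in the crop, where I predicted (288,374). I'll descend and take it.

>>> send_rows(series=[0,0.1,4,0,0,0,0.6,0,0.1,8,0,0,0,0.6,0,0.1,12,0,0,0,0.6,0,0.1,15,0,0,0,0.6,0,0.1,17.5,0,0,0,0.6,0,0.1,19,0,0,0,0.6,0,0.1,19.8,0,0,0,0.6,0,0.1,19.8,0,0,0,0.6,0,0.1,19.8,0,0,0,0.6])

```text
clock: 18.23
tcp_pos: [0.4773, -0.0815, 0.0467]
orientation: [0.0, 0.701, 0.713, 0.0]
wrist_force: [0.2, 0.3, 0.0]
finger_gap: 0.0513
```

>>> send_rows(series=[0,0,0,0,0,0,0.35,0,0,0,0,0,0,0.25,0,0,0,0,0,0,0.2,0,0,0,0,0,0,0.1,0,0,0,0,0,0,0.05,0,0,0,0,0,0,0.05,0,0,0,0,0,0,0.05], newtons=25)

```text
clock: 18.82
tcp_pos: [0.4775, -0.082, 0.0474]
orientation: [0.001, 0.701, 0.713, 0.0]
wrist_force: [-1.2, -0.3, 6.5]
finger_gap: 0.0136
```

```bash
python3 st.py 0 -99
```

```text
18.8167 [ 0.47754539 -0.08202664  0.04742832] F [-1.22650559 -0.32737972  6.52923835] T [-0.0626219   0.374779    0.28552325] gap 0.013561284653934328 home [ 1.63524873 85.25803309]
(array([-1.843e+01, -1.800e-01,  1.000e-02]), array([0.09, 0.05, 0.06]))
side 0.87 [239.  343.8] [229.1, 330.0, 20.9, 28.6] [ 0.2802 -0.2191  0.06  ] [-197.91811944  -48.58053104]
side 0.85 [258.3 373.8] [249.9, 360.1, 21.1, 30.8] [ 0.2915 -0.2898  0.06  ] [-187.77197953 -119.45532095]
side 0.61 [276.4 234.2] [271.7, 226.6, 13.4, 14.4] [0.4749 0.0271 0.06  ] [  0.76889851 194.41329377]
```

>>> send_rows(series=[-0.2,0,0,0,0,0,0.05,-0.6,-0.02,0,0,0,0,0.05,-1.1,-0.04,0,0,0,0,0.05,-1.6,-0.06,0,0,0,0,0.05,-2.1,-0.08,0,0,0,0,0.05,-2.6,-0.1,0,0,0,0,0.05,-3.1,-0.12,0,0,0,0,0.05,-3.6,-0.14,0,0,0,0,0.05,-4.1,-0.16,0,0,0,0,0.05,-4.6,-0.18,0,0,0,0,0.05])

```text
clock: 19.85
tcp_pos: [0.4766, -0.1257, 0.0474]
orientation: [-0.001, 0.701, 0.714, 0.002]
wrist_force: [0.1, 9.7, 8.6]
finger_gap: 0.0136
```

>>> send_rows(series=[-0.5,0,0,0,0,0,0.05,-1,0,0,0,0,0,0.05,-1.5,0,0,0,0,0,0.05,-2,0,0,0,0,0,0.05,-2.5,0,0,0,0,0,0.05,-3,0,0,0,0,0,0.05,-3.5,0,0,0,0,0,0.05,-4,0,0,0,0,0,0.05,-4.5,0,0,0,0,0,0.05,-5,0,0,0,0,0,0.05])

```text
clock: 20.68
tcp_pos: [0.4772, -0.1754, 0.0474]
orientation: [-0.001, 0.701, 0.714, 0.002]
wrist_force: [-0.1, 10.8, 10.0]
finger_gap: 0.0135
```

>>> send_rows(series=[-0.5,0,0,0,0,0,0.05,-1,0,0,0,0,0,0.05,-1.5,0,0,0,0,0,0.05,-2,0,0,0,0,0,0.05,-2.5,0,0,0,0,0,0.05,-3,0,0,0,0,0,0.05,-3.5,0,0,0,0,0,0.05,-4,0,0,0,0,0,0.05,-4.5,0,0,0,0,0,0.05,-5,0,0,0,0,0,0.05])

```text
clock: 21.52
tcp_pos: [0.478, -0.2251, 0.0474]
orientation: [-0.001, 0.7, 0.714, 0.002]
wrist_force: [-1.0, 11.9, 9.9]
finger_gap: 0.0137
```

```bash
python3 st.py 0 -98.5
python3 - <<'E'
from h import *
read_camera("top")
for r in cen("top","tray_mid",.04)[:2]: print(*r,wh(r[3]))
E
```

```text
21.5167 [ 0.47800047 -0.22513804  0.04737889] F [-1.04868769 11.88899365  9.94424051] T [ 1.92320022  0.1017952  -0.09259771] gap 0.013719296316603586 home [ -0.2423364  -57.84177626]
(array([-4.07,  0.01, -0.02]), array([ 0.11, -0.28,  0.13]))
top 0.53 [387.2 213.2] [379.1, 205.4, 16.1, 15.0] [ 0.4749 -0.1264  0.06  ] [-1.7330407  40.93368503]
top 0.52 [414.  287.1] [408.4, 281.6, 11.3, 15.4] [ 0.289 -0.184  0.06 ] [-188.54718379  -13.62862745]
side 0.68 [239.5 343.9] [231.0, 332.2, 18.3, 25.9] [ 0.2809 -0.2199  0.06  ] [-197.23125185  -49.39183427]
side 0.68 [258.8 373.3] [250.1, 361.5, 18.0, 27.1] [ 0.2927 -0.2893  0.06  ] [-186.5639893  -118.97494651]
side 0.65 [304.4 275.4] [294.2, 263.8, 20.9, 23.1] [ 0.4783 -0.1197  0.06  ] [ 1.7757128  47.57737744]
0.71 [381.1 215. ] [336.0, 189.6, 96.5, 51.5] [ 0.4728 -0.1148  0.04  ] [-3.6436901  52.56637254]
```

>>> send_rows(series=[-0.5,0,0,0,0,0,0.05,-1,0,0,0,0,0,0.05,-1.5,0,0,0,0,0,0.05,-2,0,0,0,0,0,0.05,-2.4,0,0,0,0,0,0.05,-2.8,0,0,0,0,0,0.05,-3.1,0,0,0,0,0,0.05,-3.3,0,0,0,0,0,0.05,-3.5,0,0,0,0,0,0.05,-3.6,0,0,0,0,0,0.05])

```text
clock: 22.65
tcp_pos: [0.4786, -0.2611, 0.0474]
orientation: [-0.001, 0.701, 0.714, 0.002]
wrist_force: [-0.1, 11.1, 10.8]
finger_gap: 0.0137
```

>>> send_rows(series=[-0.1,0,0,0,0,0,0.05,-0.2,0,0,0,0,0,0.05,-0.3,0,0,0,0,0,0.05,-0.4,0,0,0,0,0,0.05])

```text
clock: 22.98
tcp_pos: [0.4786, -0.2648, 0.0474]
orientation: [-0.001, 0.7, 0.714, 0.002]
wrist_force: [0.7, 10.4, 10.0]
finger_gap: 0.0134
```

>>> send_rows(series=[-0.1,0,0,0,0,0,0.05,-0.2,0,0,0,0,0,0.05,-0.3,0,0,0,0,0,0.05])

```text
clock: 23.23
tcp_pos: [0.4786, -0.2678, 0.0474]
orientation: [-0.001, 0.7, 0.714, 0.002]
wrist_force: [0.6, 10.6, 10.8]
finger_gap: 0.0138
```

Run:
```python
from h import *
s=get_state();print(s["tcp_pos"],wh(s["tcp_pos"]),s["wrist_force"])
cv2.imwrite("pics/r3.png",cv2.resize(rect("top",.036,.36,.64,-.35,-.0),None,fx=2,fy=2))
```

```text
[ 0.47862936 -0.26775697  0.04736104] [  -0.30819144 -100.46529234] [ 0.57603917 10.61229989 10.82706717]
```

View pics/r3.png

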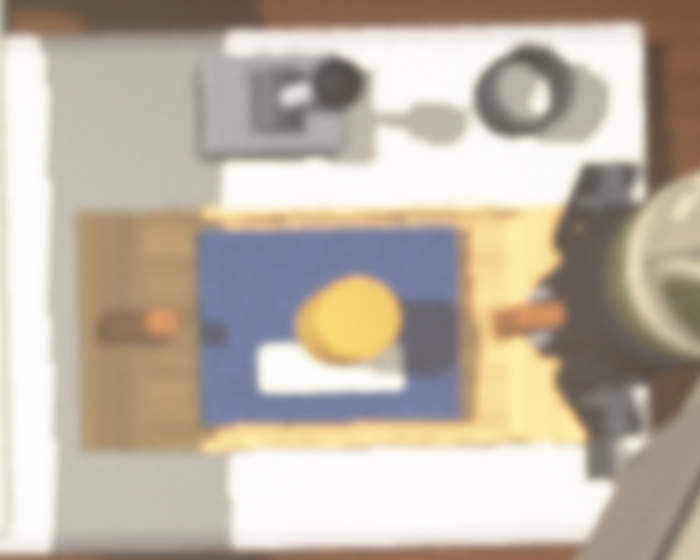

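The tray is square, with the weight central on the booklet at (355,320) and the rear lip at u=79 (y≈-.04), so only a few millimetres remain. I'll creep until the force shows the stop.

>>> send_rows(series=[-0.1,0,0,0,0,0,0.05,-0.2,0,0,0,0,0,0.05,-0.25,0,0,0,0,0,0.05])

```text
clock: 23.53
tcp_pos: [0.4786, -0.2702, 0.0473]
orientation: [-0.001, 0.7, 0.714, 0.002]
wrist_force: [0.2, 12.6, 11.4]
finger_gap: 0.0132
```

>>> send_rows(series=[-0.1,0,0,0,0,0,0.05,-0.2,0,0,0,0,0,0.05])

```text
clock: 23.7
tcp_pos: [0.4786, -0.2704, 0.0473]
orientation: [-0.002, 0.7, 0.714, 0.004]
wrist_force: [0.6, 18.8, 13.7]
finger_gap: 0.0133
```

Stop reached: the TCP stalled at y=-.2704 and the force rose to 19 N. Release and rise.

>>> send_rows(series=[-0.0,0,0,0,0,0,0.3,0,0,0,0,0,0,0.5,0,0,0,0,0,0,0.5,0,0,0,0,0,0,0.5,0,0,-1,0,0,0,0.5,0,0,-3,0,0,0,0.5,0,0,-6,0,0,0,0.5,0,0,-10,0,0,0,0.4,0,0,-13,0,0,0,0.2,0,0,-13,0,0,0,0])

```text
clock: 24.53
tcp_pos: [0.4814, -0.2778, 0.184]
orientation: [0.006, 0.701, 0.713, 0.001]
wrist_force: [0.2, -0.9, 0.8]
finger_gap: 0.0112
```

Run:
```python
from h import *
s=get_state();p=s["tcp_pos"];print(s["clock"],p,s["wrist_force"],s["finger_gap"])
read_camera("top")
for l,z in(("weight_mid",.066),("booklet_top",.042),("switch_tip",.085),("tray_mid",.035),("loupe_mid",.039)):
  for r in cen("top",l,z): 
    if l!="weight_mid" or r[3][0]>.4: print(l,*r,wh(r[3]))
read_camera("side")
for l,z in(("weight_mid",.066),("switch_tip",.09)):
  for r in cen("side",l,z):
    if r[3][0]>.4: print("side",l,*r,wh(r[3]))
print(hw(110,30-24),hw(110,54), rel(*hw(110,-30),.18,YAW))
```

```text
24.5333 [ 0.481446   -0.27784221  0.18398122] [ 0.23973416 -0.91637715  0.81943506] 0.011193623162910846
weight_mid 0.24 [308.1 207.7] [185.3, 129.1, 282.0, 138.1] [0.4929 0.0734 0.066 ] [ 19.52116393 240.41375618]
booklet_top 0.98 [218.4 332.5] [172.2, 290.9, 91.2, 83.2] [0.1899 0.3035 0.042 ] [-279.68812101  475.42187052]
booklet_top 0.67 [400.1 212.6] [377.3, 194.0, 52.4, 40.7] [ 0.4775 -0.1635  0.042 ] [0.26191069 3.79623534]
booklet_top 0.6 [123.2 286.5] [78.0, 243.2, 91.3, 88.6] [0.3085 0.5401 0.042 ] [-157.24746685  710.05734569]
switch_tip 0.55 [397.7 167.4] [386.9, 157.9, 14.7, 14.3] [ 0.5871 -0.1532  0.085 ] [110.01523376  12.30846618]
switch_tip 0.24 [245.2 174.8] [243.4, 165.7, 10.8, 17.1] [0.5767 0.2285 0.085 ] [105.83804982 394.12727286]
tray_mid 0.74 [401.9 213.6] [352.0, 186.6, 98.1, 50.0] [ 0.4755 -0.1697  0.035 ] [-1.83887915 -2.37034248]
loupe_mid 0.7 [434.3 166.7] [426.2, 158.7, 16.8, 16.3] [ 0.5959 -0.2599  0.039 ] [117.07493177 -94.52079322]
loupe_mid 0.28 [306.3 207.8] [184.1, 127.4, 281.3, 135.5] [0.496  0.0767 0.039 ] [ 22.67453974 243.66279003]
side weight_mid 0.9 [314.2 289.5] [303.1, 279.4, 18.2, 22.4] [ 0.4773 -0.1671  0.066 ] [0.00325986 0.19997343]
[ 0.58718759 -0.15950788] [ 0.58640523 -0.11151425] (array([ 7.74, 11.13, -0.51]), array([-0.11, -0.09,  0.03]))
```

>>> send_rows(series=[2,4,0,0,0,0,0,4,8,0,0,0,0,0,6.8,11.1,0,0,0,0,0,6.8,11.1,0,0,0,0,0,6.8,11.1,0,0,0,0,0,6.8,11.1,3,0,0,0,0,6.8,11.1,6,0,0,0,0,6.8,11.1,8,0,0,0,0,6.8,11.1,9.5,0,0,0,0,6.8,11.1,9.5,0,0,0,0])

```text
clock: 25.82
tcp_pos: [0.5843, -0.205, 0.0771]
orientation: [-0.004, 0.702, 0.713, -0.001]
wrist_force: [-0.1, 0.6, -0.1]
finger_gap: -0.0002
```

Run:
```python
from h import *
s=get_state();p=s["tcp_pos"];print(s["clock"],p,wh(p),s["wrist_force"],s["finger_gap"]); print(rel(*hw(110,30),.08,YAW))
```

```text
25.8167 [ 0.58426652 -0.20497544  0.07706005] [106.33822311 -39.41391401] [-0.14044771  0.57814598 -0.11039231] -0.00018207569801893618
(array([ 6.94,  0.36, -0.27]), array([-0.42, -0.19, -0.05]))
```

>>> send_rows(series=[0.5,0.3,-0.3,0,0,0,0,1.2,0.35,-0.3,0,0,0,0,2,0.35,-0.3,0,0,0,0,2.7,0.35,-0.3,0,0,0,0,3.4,0.35,-0.3,0,0,0,0,4.1,0.35,-0.3,0,0,0,0,4.8,0.35,-0.3,0,0,0,0,5.5,0.35,-0.3,0,0,0,0,6.2,0.35,-0.3,0,0,0,0,6.6,0.35,-0.3,0,0,0,0])

```text
clock: 26.65
tcp_pos: [0.5906, -0.138, 0.0841]
orientation: [-0.0, 0.701, 0.713, 0.0]
wrist_force: [0.4, -2.0, -1.3]
finger_gap: -0.0003
```

>>> send_rows(series=[0.2,0,0,0,0,0,0,0.4,0,0,0,0,0,0,0.6,0,0,0,0,0,0])

```text
clock: 26.9
tcp_pos: [0.5903, -0.1332, 0.0838]
orientation: [-0.0, 0.701, 0.713, -0.0]
wrist_force: [0.3, -4.9, -1.9]
finger_gap: 0.0001
```

>>> send_rows(series=[0.2,0,0,0,0,0,0,0.4,0,0,0,0,0,0,0.5,0,0,0,0,0,0])

```text
clock: 27.15
tcp_pos: [0.5904, -0.1327, 0.084]
orientation: [0.003, 0.702, 0.712, -0.003]
wrist_force: [-0.8, -17.1, -4.0]
finger_gap: -0.0001
```

Run:
```python
from h import *
s=get_state();p=s["tcp_pos"];print(s["clock"],p,wh(p),s["wrist_force"])
im=read_camera("side")
for r in cen("side","switch_tip",.09): print(*r,wh(r[3]))
print(proj("side",[[*hw(110,54),.09],[*hw(110,6),.09]]))
```

```text
27.15 [ 0.59035127 -0.13274948  0.0840027 ] [113.59939774  32.70327554] [ -0.77335098 -17.10290032  -3.99531768]
0.45 [344.5 256.8] [339.6, 248.1, 11.2, 17.3] [ 0.5761 -0.1285  0.09  ] [99.4192872  37.18447704]
[[344.28310976 250.47368811]
 [355.92889819 264.79174811]]
```

The lever is at its stop: the hand didn't advance and the force is 17 N. Back off, rise and check.

>>> send_rows(series=[-1,0,0,0,0,0,0,-3,0,0,0,0,0,0,-4,0,-1,0,0,0,0,-4,0,-4,0,0,0,0,-4,0,-8,0,0,0,0,-4,0,-12,0,0,0,0,-7,-4,-14,0,0,0,0,-11,-8,-14,0,0,0,0,-15,-8,-14,0,0,0,0,-15,-8,-14,0,0,0,0])

```text
clock: 28.08
tcp_pos: [0.5115, -0.2826, 0.2264]
orientation: [0.001, 0.702, 0.712, 0.0]
wrist_force: [0.5, 0.4, 1.0]
finger_gap: -0.0001
```

Run:
```python
from h import *
s=get_state();print(s["clock"],s["tcp_pos"],s["wrist_force"])
im=read_camera("side")
for l,z in(("weight_mid",.066),("switch_tip",.09),("booklet_top",.042),("spool_mid",.045),("loupe_mid",.039)):
  for r in cen("side",l,z):
    if r[3][0]>.4: print("side",l,*r,wh(r[3]))
t=read_camera("top")
for l,z in(("switch_tip",.09),("tray_mid",.035),("spool_mid",.045)):
  for r in cen("top",l,z)[:1]: print("top",l,*r,wh(r[3]))
a=cv2.resize(im[130:400,170:450],None,fx=1.9,fy=1.9,interpolation=2)
cv2.imwrite("pics/s6.png",a)
```

```text
28.0833 [ 0.51145435 -0.28258455  0.22642231] [0.52246089 0.3720327  0.97731925]
side weight_mid 0.8 [314.4 289.7] [304.1, 278.3, 20.2, 23.7] [ 0.4773 -0.1679  0.066 ] [-0.00977957 -0.59992029]
side switch_tip 0.48 [344.4 252.7] [340.6, 247.4, 6.7, 16.2] [ 0.5829 -0.1176  0.09  ] [106.39604601  47.97219397]
side booklet_top 0.81 [313.8 300.5] [283.0, 268.8, 65.7, 63.7] [ 0.4725 -0.178   0.042 ] [ -4.97376464 -10.62034205]
side spool_mid 0.55 [282.1 183.5] [275.5, 173.0, 13.3, 24.2] [0.5879 0.2301 0.045 ] [117.06264083 395.54450839]
side loupe_mid 0.78 [381.3 311.8] [372.2, 299.6, 22.8, 24.9] [ 0.5956 -0.2611  0.039 ] [116.75541249 -95.71574403]
side loupe_mid 0.64 [296.6 260.2] [198.1, 165.4, 217.2, 222.6] [ 0.4922 -0.0556  0.039 ] [ 16.71865003 111.4423023 ]
top switch_tip 0.26 [307.  207.6] [184.0, 128.2, 281.6, 137.1] [0.4903 0.0773 0.09  ] [ 16.98507651 244.35561622]
top tray_mid 0.71 [401.8 213.8] [351.1, 189.5, 98.4, 50.3] [ 0.4751 -0.1694  0.035 ] [-2.23393623 -2.06386262]
top spool_mid 0.46 [245.  174.7] [237.9, 167.8, 15.2, 15.4] [0.585  0.2322 0.045 ] [114.19725456 397.69149733]
```

View pics/s6.png

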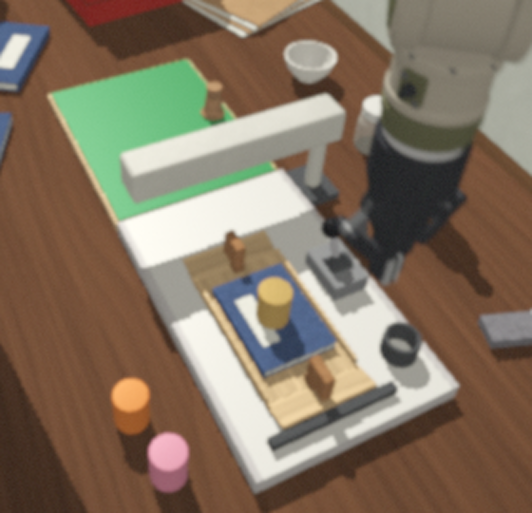

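The final picture shows the tray against the stop bar (335,415) and the weight upright mid-booklet at (275,300). The lever is over toward the board, with its knob at (333,228), and the spool, loupe and look-alikes haven't moved. Handing in.

```bash
python3 -c "
from workcell import *
print(hand_in())"
```

```text
the job is handed in; nothing more can be done
None
```

I finished the job in the order asked and handed it in at about 28 s on the robot's clock. No verdict is reported.

- **Weight:** I set it upright on the middle of the small booklet. After the slide, the side camera puts it within 1 mm of home.
- **Tray:** I pushed it by the rear grip up the step until the front grip was past the lamp bar. I let go there, then pulled by the front grip until the hand stalled at the end stop, with the force rising from about 11 to 19 N.
- **Tray's final place:** the top camera puts it about 2 mm from home in x and y, which is within the calibration error. It looks square in the pictures.
- **Lever:** I pushed it until it stopped at 17 N. A check after the hand left puts the knob at y ≈ +48 mm from home, against +54 mm for fully over.
- **Bystanders:** the spool and loupe measure where they started, to within a few millimetres. I did not re-measure the bottle and paste jar at the end; nothing came near them.

**Checks that disagreed:**
- The top camera's final reading of the lever was a false low-confidence hit, so the lever result rests on the side camera and the force.
- The side camera's booklet centre was about 10 mm off the top camera's. The weight hides part of the booklet there, and the picture shows it lying square.

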